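# Gauge a soiled blood tube in the label jig with tongs

## Task

The outside of the blood tube lying on the counter is soiled, so move it only with the tongs, never touching it with the gripper itself. First flip the stop of the label jig down onto its fence; then take the tongs from their holder, lay the tube with them in the jig's two V saddles with its round bottom end right against the stop, and let go of it there. Finally stand the tongs back in their holder and flip the stop fully up again, leaving the tube where it was gauged and the beaker, dropper bottle and white bottle undisturbed.

Things in the scene. Friction and masses are not known exactly. Their poses are not given: they have to be found in the camera images.
- tube: Capped blood tube, 115 mm long, about 15 g, lying on the counter, bottom end roughly to +y. Origin: centre of the bottom end; z runs along it to the cap. Glass 12.8 mm thick (26 to 91 mm from the bottom), cap 17.2 mm; the lowest 26 mm collide as a 14 mm square, so it does not roll. Lying, its axis is 7 to 9 mm high. It starts in one of two places in front of the robot, the holder in the other.
- tube_middle (a point): The place to grip the tube with the tongs: on its axis, 58 mm from the bottom end.
- tongs: Loose steel spring tongs, 156 mm tall, 90 g, standing jaws down in the holder. Origin: midway between the jaw tips, at tip level; z up along them, the jaws close along y (symmetric). Top block 20 x 30 x 12 mm. Arms pivot 150 mm above the tips. Jaws: flat plates 22 mm wide (x), 28 mm tall, 4 mm thick; 46 mm apart when open (58 mm over all), vertical when closed on the tube.
- tongs_grip (a point): Where to hold the tongs: midway between their two rubber grip rolls (14 mm thick, 24 mm long along the tongs' x, outside the arms), 122 mm above the tips, 34 mm below the top. Come from above, one finger outside each roll, closing along the tongs' y.
- holder: Fixed open-topped steel box, 38 x 78 x 70 mm high, walls and floor 4 mm (opening 30 x 70 mm). Origin at the centre of its underside. The tongs stand in it on their jaw tips, 4 mm above the counter, the tongs' y axis along the box's long side, which is the box's local y; either way round will do.
- jig: Fixed label jig: base plate 125 x 190 x 8 mm, two white V saddles, an aluminium fence at the back (local x 45 to 61 mm, 60 mm high). Origin on the counter. The tube lies at local x = 0 along y, bottom to +y, axis 40 mm high. Saddles at local y 20 to 28 and -26 to -18 mm, 90 degree V, 26 mm wide at the top, 44 mm high; between them room for the jaws down to the base plate.
- gauge_point (a point): Fixed point of the jig where the centre of the tube's bottom end belongs: local (0, 60, 40) mm, on the face of the lowered stop. The stop blocks the tube from moving on to local +y.
- stop (a joint): Flip stop's hinge angle: 0 = down on the fence, across the tube line; 1.8 = fully up, leaning back, where it rests. Axis parallel to the jig's y at local x = 53 mm, 68 mm high. Free (70 g); may be pushed over: let go below about 1.5 it falls down, above about 1.65 it falls back to fully up.
- stop_knob (a point): Centre of the black cross bar at the free end of the stop (15 mm thick, 34 mm long along the jig's y), 98 mm from the hinge axis. Stop down: local (-45, 67, 74) mm of the jig. Can be pinched by its two ends from above and carried round the hinge axis toward +x (up) or -x (down).
- beaker: Bystander: glass beaker, 52 mm wide, 66 mm tall, standing upright. Origin at the centre of its underside.
- dropper: Bystander: white dropper bottle, 35 mm wide, 95 mm tall. Origin at the centre of its underside.
- diluent: Bystander: white plastic bottle, 37 x 40 mm, 94 mm tall. Origin at the centre of its underside.
- tongs_a (a joint): Squeeze angle of each tongs arm (both move equally): 0 open, rolls 52 mm wide overall; 0.04 at 50 mm (jaws 34 mm apart); 0.11 at 46 mm (jaws meet the tube); 0.15 stop, 43.5 mm. Springs push back with about 5 N at a roll when open, 8 N closed: fingers held at about 50 mm carry the tongs with jaws open, closing on with 25 to 60 N clamps the tube.
- instrument_corner (a point): Obstacle, always in the same place: foot of the front right corner of the big beige photometer, which stands from here 340 mm to +x and 340 mm to +y; 190 mm high at its front, 306 mm behind. Pass in front of this corner when carrying things between the left place and the jig.
There are look-alikes about, which are no part of the job. What is shaped like the jig but purple is not meant.

How it is judged:
By the outcome, as a careful person would: the job done as asked, in the order asked, and still so for the second after the job is handed in, with the robot touching nothing.
It also fails if it takes over 67 s, if anything falls off the work surface, if the arm or the gripper's body presses on something with over 40 N, if the wrist force passes 120 N, or if a joint passes its speed limit or range.

## Robot

A 6-joint arm with a two-finger parallel gripper is mounted at the origin on a cart in front of the work surface, level with it; the furniture and walls round the work are solid. World frame = base frame: x ahead of the robot, y to its left, z up, the work surface at z = 0. Lengths are in m, angles in rad, forces in N, time in s.
With the tool pointing down it reaches from about 0.275 to 0.85 m from the base axis. Payload 5.2 kg.
Tool frame: the origin (TCP) lies where the fingers leave the gripper's body, on its centre line; the fingertips stand 73 mm ahead of it and the grasp point (between the pads) lies 54 mm ahead of it; z points along the fingers, y is the line along which they close (so a half turn about z gives the same grasp; the last joint's range is limited). The gripper opens to 85 mm and grips with 20 to 120 N. Pads are 22 mm wide; open, the fingers measure 114 mm over their backs; the gripper's body (76 mm by 85 mm) begins 54 mm behind the grasp point. The pads swing forward as they close: fully open they stand 13 mm farther back than shut.
Start: joints at [0.905, 0.259, 1.535, -0, 1.348, -0.203], TCP at [0.246, 0.492, 0.304] pointing down, gripper open.
Joint ranges: [-3.14, 3.14], [-0.91, 2.08], [0.19, 2.58], [-1.22, 4.36], [0.22, 2.71], [-3.12, 3.12]. Speed limits (rad/s): [2.57, 2.57, 3.14, 3.14, 3.14, 3.14].

## Interface

Orientations are given as [roll, pitch, yaw] about the fixed x, y, z axes, in that order (R = Rz(yaw) Ry(pitch) Rx(roll)).
In Python, from plant import r, hand, kin, cams, job, telemetry gives the robot as it stands. The module is installed in compiled form; this text tells all that it offers. Calls block until the motion is done:
- r.move_to(position, orientation): joint-space move of the TCP to a pose.
- r.move_linear(position, vel=0.15, rotation=None): straight line of the TCP; rotation=None keeps the orientation; vel is the mean speed in m/s.
- r.set_joints(angles): joint-space move.
- hand.move_gripper(opening, grip_force=None): opening from 0.0 (shut) to 1.0 (fully open); grip_force is the grip in N (None keeps the last); returns when the fingers have stopped.
- r.wait(seconds).
- kin.solve_ik(position, orientation): joint angles nearest the present ones, or None.
- cams.get_image(name): name is "scene" or "top" or "wrist"; returns a dict with "frame" (420x560x3 uint8, red, green, blue), "intrinsics" (3x3 intrinsics, pixels), "R" (3x3) and "t" (3): a world point X has camera coordinates R X + t; the wrist camera has in their place "T_tool_cam" (4x4, takes a point from camera to tool coordinates, whose origin is the TCP and whose axes are the flange's). Camera axes: x right, y down, z forward; pixel columns grow to the right and rows downward; lengths in m; the calibration is good to about 2 mm. A picture is of the moment at which its call begins: read the wrist's pose just before it. There is no depth.
A pose or a line that the arm cannot do raises r.MotionError and nothing moves.
- job.close_job(): hands the job in; it is judged then, once.
Readings, each from a call of its own:
- telemetry.read_time(): time.
- telemetry.read_joints(): joint angles.
- telemetry.read_qvel(): joint speeds.
- telemetry.read_tau(): joint torques, N m.
- telemetry.read_ee_pos(): TCP position.
- telemetry.read_ee_rot(): TCP orientation.
- telemetry.read_wrist_force(): force on the tool from outside, world axes, zero at the start.
- telemetry.read_ft_torque(): the same for the moment, N m.
- telemetry.read_opening(): opening from 0.0 (shut) to 1.0 (fully open).
- telemetry.read_gripper_force(): force on a finger pad.
Only numpy, scipy, OpenCV 4.12 (cv2) and the standard library are available. Lean on these libraries where they do the work, as an engineer would, in place of code of your own. Each camera call takes 0.05 s, during which the arm holds its last target. There are 200 camera calls.

## Working session

There is one attempt and no reset: what is moved stays moved. The work goes in short steps, each a Python script; the robot and the scene stay as the last script left them, time stands still between calls to the robot, and variables do not carry over. Pictures are saved under pics/ and viewed, at most 10 in all, crops included, and the job is handed in when it is done.

```bash
mkdir -p pics; ls
python3 - <<'E'
from plant import r,hand,kin,cams,job,telemetry
import cv2,numpy as np,pickle
d={}
for n in ("scene","top","wrist"):
    c=cams.get_image(n); d[n]=c
    cv2.imwrite(f"pics/{n}0.png",cv2.resize(c["frame"][:,:,::-1],(800,600),interpolation=cv2.INTER_CUBIC))
    print(n,{k:np.round(v,4).tolist() for k,v in c.items() if k!="frame"})
pickle.dump(d,open("c0.pkl","wb"))
print(telemetry.read_time(),telemetry.read_ee_rot(),telemetry.read_opening())
E
```

```text
pics
scene {'intrinsics': [[462.6204, 0.0, 280.293], [0.0, 462.6204, 209.6049], [0.0, 0.0, 1.0]], 'R': [[0.8396, -0.5426, 0.0258], [-0.2373, -0.4091, -0.8811], [0.4887, 0.7336, -0.4722]], 't': [-0.6718, 0.1293, 1.3923]}
top {'intrinsics': [[471.0232, 0.0, 274.3756], [0.0, 471.0232, 214.7194], [0.0, 0.0, 1.0]], 'R': [[-0.0191, -0.9997, -0.0157], [-0.9946, 0.0206, -0.102], [0.1023, 0.0137, -0.9947]], 't': [-0.2584, 0.5992, 1.4498]}
wrist {'intrinsics': [[369.2197, 0.0, 276.3233], [0.0, 369.2197, 207.03], [0.0, 0.0, 1.0]], 'T_tool_cam': [[-0.0002, -0.9615, -0.2749, 0.0698], [1.0, -0.0005, 0.0011, 0.0001], [-0.0012, -0.2749, 0.9615, -0.0698], [0.0, 0.0, 0.0, 1.0]]}
0.15 [-3.14022036e+00 -2.91077341e-04  2.67884052e+00] 1.0000655944978054
```

View pics/top0.png

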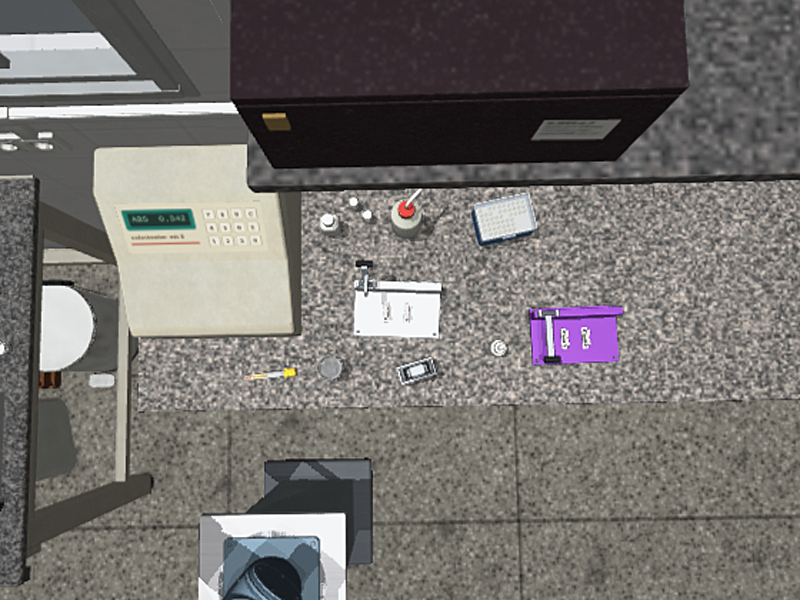

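View pics/scene0.png

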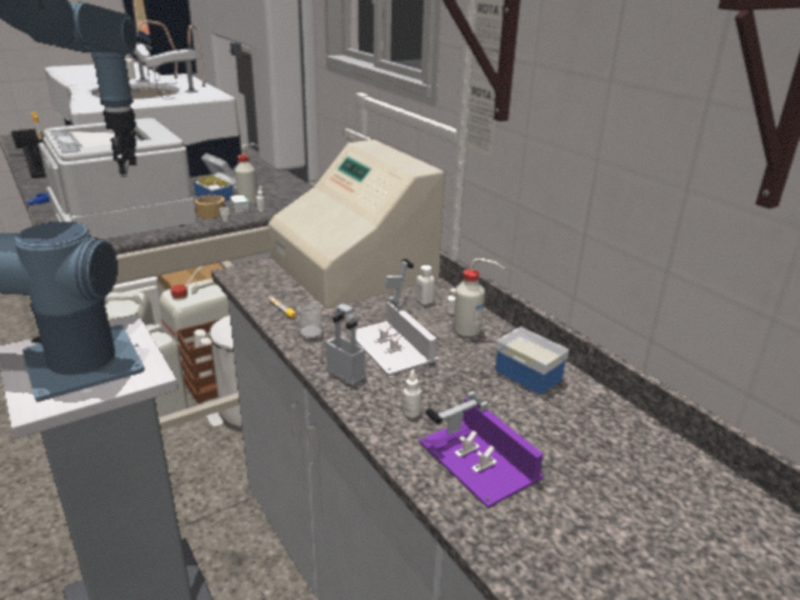

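The top view shows these, in 800x600 pixels:
- tube at (245-297, 375), cap yellow and toward -y
- holder with tongs at (417,371)
- white jig at (398,310), its stop up at (365,275)
- look-alike purple jig at (577,335), rejected
- beaker at (330,368)
- dropper at (499,347)
- white bottle at (329,222)

Next: rough positions, then the wrist views.

```bash
cat > h.py <<'E'
from plant import r,hand,kin,cams,job,telemetry
import cv2,numpy as np,pickle
from scipy.spatial.transform import Rotation as Ro
def shot(n,save=None,crop=None,scale=1):
    p=np.array(telemetry.read_ee_pos());q=np.array(telemetry.read_ee_rot())
    c=cams.get_image(n)
    if n=="wrist":
        T=np.eye(4);T[:3,:3]=Ro.from_euler("xyz",q).as_matrix();T[:3,3]=p
        M=np.linalg.inv(T@np.array(c["T_tool_cam"]));c["R"]=M[:3,:3];c["t"]=M[:3,3]
    if save:
        pickle.dump(c,open(f"pics/{save}.pkl","wb"))
        cv2.imwrite(f"pics/{save}.png",cv2.resize(c["frame"][:,:,::-1],(800,600),interpolation=cv2.INTER_CUBIC))
    return c
def px2w(c,u,v,z,s=560/800):
    # pixel in 800x600 view -> world at height z
    d=np.linalg.inv(c["intrinsics"])@[(u+.5)*s-.5,(v+.5)*s-.5,1]
    R=np.array(c["R"]);o=-R.T@c["t"];d=R.T@d
    return o+d*(z-o[2])/d[2]
def w2px(c,X,s=560/800):
    a=np.array(c["intrinsics"])@(np.array(c["R"])@X+c["t"]);return (a[:2]/a[2]+.5)/s-.5
E
python3 - <<'E'
from h import *
c=pickle.load(open("c0.pkl","rb"))["top"]
for n,u,v,z in [("tube cap",297,373,.008),("tube bot",245,378,.008),("tongs top",417,370,.16),("jig FL",354,336,.008),("jig FR",439,337,.008),("jig BR fence top",441,285,.06),("knob up",364,264,.16),("beaker",330,369,.03),("dropper",499,347,.09),("diluent",329,220,.09),("instr",299,335,.0)]:
    print(n,px2w(c,u,v,z).round(3))
# look pose
for p in ([.33,.0,.40],[.33,.22,.40],[.38,.1,.45]):
    for y in (0,np.pi/2,np.pi,-np.pi/2): print(p,y,kin.solve_ik(p,[np.pi,0,y]))
E
```

```text
tube cap [ 0.454 -0.057  0.008]
tube bot [0.445 0.059 0.008]
tongs top [ 0.454 -0.319  0.16 ]
jig FL [ 0.533 -0.184  0.008]
jig FR [ 0.527 -0.372  0.008]
jig BR fence top [ 0.636 -0.377  0.06 ]
knob up [ 0.669 -0.217  0.16 ]
beaker [ 0.461 -0.132  0.03 ]
dropper [ 0.499 -0.492  0.09 ]
diluent [ 0.777 -0.14   0.09 ]
instr [ 0.538 -0.06   0.   ]
[0.33, 0.0, 0.4] 0 [-3.42409380e-01 -2.16498509e-01  1.79158060e+00 -4.44089210e-16
  1.56651056e+00  1.22838695e+00]
[0.33, 0.0, 0.4] 1.5707963267948966 [-0.34240938 -0.21649851  1.7915806   0.          1.56651056 -0.34240938]
[0.33, 0.0, 0.4] 3.141592653589793 [-0.34240938 -0.21649851  1.7915806   0.          1.56651056 -1.91320571]
[0.33, 0.0, 0.4] -1.5707963267948966 [-3.42409380e-01 -2.16498509e-01  1.79158060e+00 -4.44089210e-16
  1.56651056e+00  2.79918327e+00]
[0.33, 0.22, 0.4] 0 [ 3.04867608e-01 -8.07688943e-02  1.68111665e+00 -4.44089210e-16
  1.54124490e+00  1.87566394e+00]
[0.33, 0.22, 0.4] 1.5707963267948966 [ 3.04867608e-01 -8.07688943e-02  1.68111665e+00 -4.44089210e-16
  1.54124490e+00  3.04867608e-01]
[0.33, 0.22, 0.4] 3.141592653589793 [ 0.30486761 -0.08076889  1.68111665  0.          1.5412449  -1.26592872]
[0.33, 0.22, 0.4] -1.5707963267948966 [ 0.30486761 -0.08076889  1.68111665  0.          1.5412449  -2.83672505]
[0.38, 0.1, 0.45] 0 [-2.85320318e-02 -9.85554048e-02  1.57988635e+00 -4.44089210e-16
  1.66026171e+00  1.54226430e+00]
[0.38, 0.1, 0.45] 1.5707963267948966 [-0.02853203 -0.0985554   1.57988635  0.          1.66026171 -0.02853203]
[0.38, 0.1, 0.45] 3.141592653589793 [-0.02853203 -0.0985554   1.57988635  0.          1.66026171 -1.59932836]
[0.38, 0.1, 0.45] -1.5707963267948966 [-2.85320318e-02 -9.85554048e-02  1.57988635e+00 -4.44089210e-16
  1.66026171e+00  3.11306062e+00]
```

Run:
```python
from h import *
r.move_to([.36,.15,.42],[np.pi,0,0]); 
r.move_to([.60,-.20,.40],[np.pi,0,0]); r.wait(.15)
shot("wrist","w1"); print(telemetry.read_time(),telemetry.read_joints())
```

```text
3.5667 [-4.96093894e-01  3.70362378e-01  1.14720587e+00  1.38110603e-04
  1.62292666e+00  1.07303890e+00]
```

View pics/w1.png

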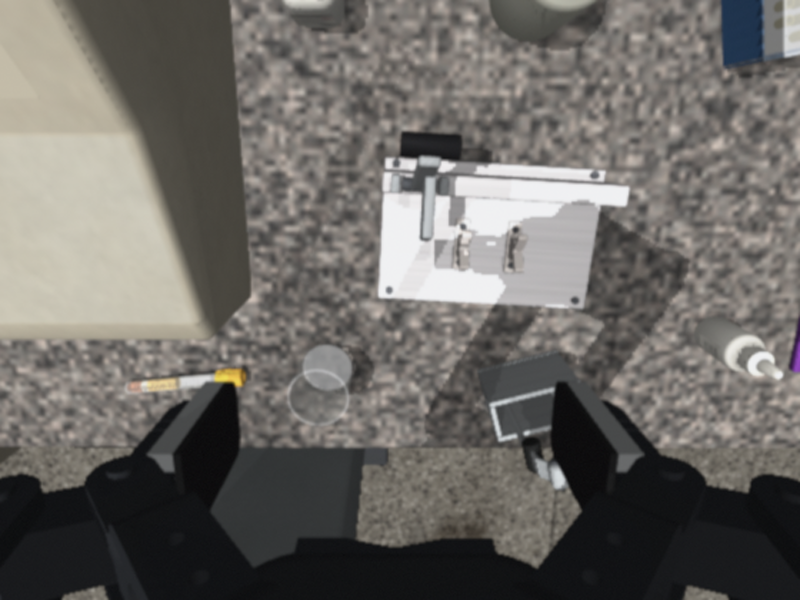

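The wrist view shows the white jig with its base corners near (379,298), (585,307), (385,158) and (605,171). The stop is up, with its knob at (431,146). The tube runs from bottom end (129,386) to cap end (244,377), and the holder's left rim is at (490-500, 404-440). Next I'll enlarge the jig and the tube.

Run:
```python
from h import *
im=pickle.load(open("pics/w1.pkl","rb"))["frame"][:,:,::-1]
a=cv2.resize(im[85:225,255:455],(800,560),interpolation=cv2.INTER_CUBIC)[:400] # x4 , origin (255,85)
a=cv2.resize(im[85:221,255:455],(600,408),interpolation=cv2.INTER_CUBIC) # x3
b=cv2.resize(im[245:300,75:275],(800,220),interpolation=cv2.INTER_CUBIC)[:190] # x4
o=np.zeros((600,800,3),np.uint8);o[:408,:600]=a;o[410:600]=b
cv2.imwrite("pics/w1c.png",o)
```

```text
(no output)
```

View pics/w1c.png

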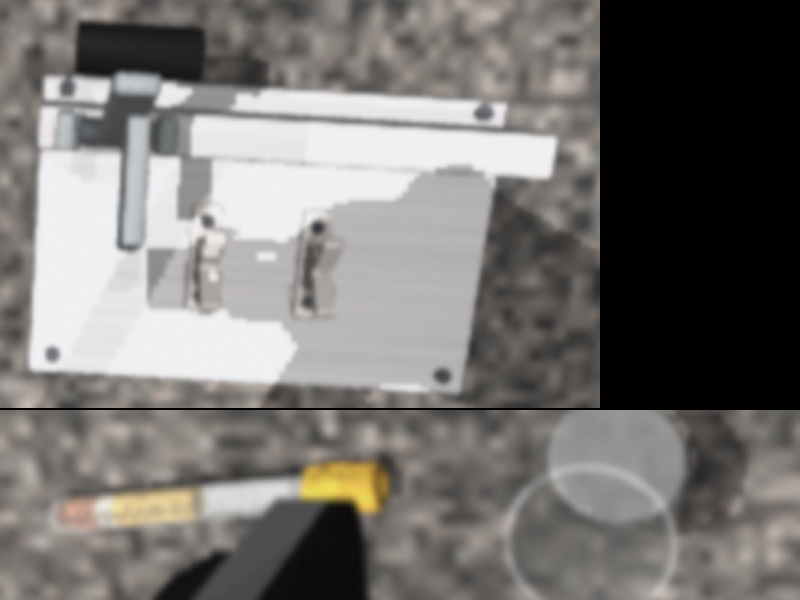

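Run:
```python
from h import *
c=pickle.load(open("pics/w1.pkl","rb"))
J=lambda u,v,z:px2w(c,255+(u+.5)/3-.5,85+(v+.5)/3-.5,z,1)
T=lambda u,v,z:px2w(c,75+(u+.5)/4-.5,245+(v-410+.5)/4-.5,z,1)
W=np.array([J(29,370,.008),J(463,391,.008),J(42,75,.008),J(506,105,.008)])[:,:2]
L=np.array([[-.0625,.095],[-.0625,-.095],[.0625,.095],[.0625,-.095]])
A=L-L.mean(0);B=W-W.mean(0)
th=np.arctan2((A[:,0]*B[:,1]-A[:,1]*B[:,0]).sum(),(A*B).sum())
R=np.array([[np.cos(th),-np.sin(th)],[np.sin(th),np.cos(th)]])
t=W.mean(0)-R@L.mean(0)
print(W.round(4),"th",th,"t",t,"res",(W-(L@R.T+t)).round(4).tolist())
print("fence corner top right expect local (.045,-.095):",(R.T@(J(553,178,.06)[:2]-t)).round(4), (R.T@(J(557,137,.06)[:2]-t)).round(4))
h=.098;a=1.8
# knob: down at (-45,74) rel hinge (53,68): angle from -x
o=np.arctan2(.006,-.098);
for a in (0,1.5,1.65,1.8):
    an=o-a; print("knob local",a,.053+.0982*np.cos(an),.067,.068+.0982*np.sin(an))
an=o-1.8
kl=[.053+.0982*np.cos(an),.067]; kz=.068+.0982*np.sin(an)
print("knob px local",(R.T@(J(141,52,kz)[:2]-t)).round(4),kz)
b=T(54,515,.007);k=T(387,487,.008);print("tube",b,k,np.linalg.norm(b-k),np.degrees(np.arctan2(*(k-b)[:2][::-1])))
print("beaker",T(590,547,.066),T(617,460,.0))
# holder left rim corners z .07
print("holder",px2w(c,490,404,.07),px2w(c,500,440,.07),px2w(c,552,390,.07))
pickle.dump((R,t,th),open("jig.pkl","wb"))
```

```text
[[ 0.5366 -0.1825]
 [ 0.5274 -0.3721]
 [ 0.6607 -0.1886]
 [ 0.6492 -0.3774]] th -0.052133426767377894 t [ 0.59346629 -0.28012126] res [[0.0006, -0.0005], [0.0013, -0.0003], [-0.0002, -0.0001], [-0.0017, 0.0009]]
fence corner top right expect local (.045,-.095): [ 0.037  -0.0955] [ 0.0517 -0.0944]
knob local 0 -0.04501646749610464 0.067 0.0740010082140472
knob local 1.5 0.052052564980054034 0.067 0.16619542946025023
knob local 1.65 0.06673734525003651 0.067 0.16523438355582504
knob local 1.8 0.08111361436166231 0.067 0.1620896630216292
knob px local [0.073  0.0656] 0.1620896630216292
tube [0.44587497 0.06048392 0.007     ] [ 0.45704548 -0.05510754  0.008     ] 0.1161342589932331 -84.48019575961298
beaker [ 0.46416107 -0.13283686  0.066     ] [ 0.46366215 -0.13275452  0.        ]
holder [ 0.46152334 -0.27802792  0.07      ] [ 0.42747839 -0.28833621  0.07      ] [ 0.47450306 -0.32896429  0.07      ]
```

Run:
```python
from h import *
c=pickle.load(open("pics/w1.pkl","rb"))
R,t,th=pickle.load(open("jig.pkl","rb"))
J=lambda u,v,z:px2w(c,255+(u+.5)/3-.5,85+(v+.5)/3-.5,z,1)
for p in [(312,264,.012),(317,227,.012),(307,300,.012),(207,220,.012),(300,315,.044),(305,235,.044)]: print(p,(R.T@(J(*p)[:2]-t)).round(4))
t2=t+R@[-.0082,0]; pickle.dump((R,t2,th),open("jig.pkl","wb")); print(t2)
# predicted px (crop coords) of features under shifted frame
for l in [(.045,-.095,.06),(.061,-.095,.06),(-.013,.02,.044),(.013,.02,.044),(-.013,-.026,.044),(.013,-.026,.044),(-.013,-.018,.044),(.013,-.018,.044),(.081,.067,.162)]:
    X=np.array([*(R@l[:2]+t2),l[2]]);u=w2px(c,X,1);print(l,((u-[255,85]+.5)*3-.5).round(0))
```

```text
(312, 264, 0.012) [-0.0081 -0.022 ]
(317, 227, 0.012) [ 0.0075 -0.0223]
(307, 300, 0.012) [-0.0236 -0.0216]
(207, 220, 0.012) [0.008  0.0236]
(300, 315, 0.044) [-0.0231 -0.0121]
(305, 235, 0.044) [ 0.0087 -0.0105]
[ 0.58527743 -0.27969396]
(0.045, -0.095, 0.06) [552. 178.]
(0.061, -0.095, 0.06) [559. 134.]
(-0.013, 0.02, 0.044) [220. 306.]
(0.013, 0.02, 0.044) [226. 241.]
(-0.013, -0.026, 0.044) [336. 312.]
(0.013, -0.026, 0.044) [344. 247.]
(-0.013, -0.018, 0.044) [315. 311.]
(0.013, -0.018, 0.044) [323. 246.]
(0.081, 0.067, 0.162) [136.  52.]
```

Jig origin is (0.585, -0.280), yaw -0.052. The base plate sits off-centre; the fence, saddles and knob all agree with this pose. Next: push the stop down, then look at the holder.

```bash
cat >> h.py <<'E'
JR,Jt,Jth=pickle.load(open("jig.pkl","rb"))
def jw(x,y,z): return np.array([*(JR@[x,y]+Jt),z])
def down(yaw): return [np.pi,0,yaw]
def st(): print("t",round(telemetry.read_time(),2),"F",np.round(telemetry.read_wrist_force(),1),"op",round(telemetry.read_opening(),3),"gf",round(float(np.max(telemetry.read_gripper_force())),1),np.round(telemetry.read_ee_pos(),4))
E
python3 - <<'E'
from h import *
hand.move_gripper(0.0)
r.move_to(jw(.118,.067,.26),down(Jth)); r.move_linear(jw(.118,.067,.226),.2)
st(); r.move_linear(jw(.048,.067,.226),.15); st()
r.move_linear(jw(.048,.067,.30),.4)
hand.move_gripper(1.0)
r.move_to([.45,-.31,.40],down(0)); r.wait(.15)
shot("wrist","w2"); st()
E
```

```text
t 5.39 F [ 0.4  0.6 -0.1] op -0.0 gf 0.0 [ 0.706  -0.2189  0.2275]
t 6.01 F [0.3 0.1 0.2] op 0.0 gf 0.0 [ 0.6376 -0.2157  0.2279]
t 8.25 F [-0.5 -0.2 -0.4] op 1.002 gf 0.0 [ 0.4509 -0.3094  0.3989]
```

View pics/w2.png

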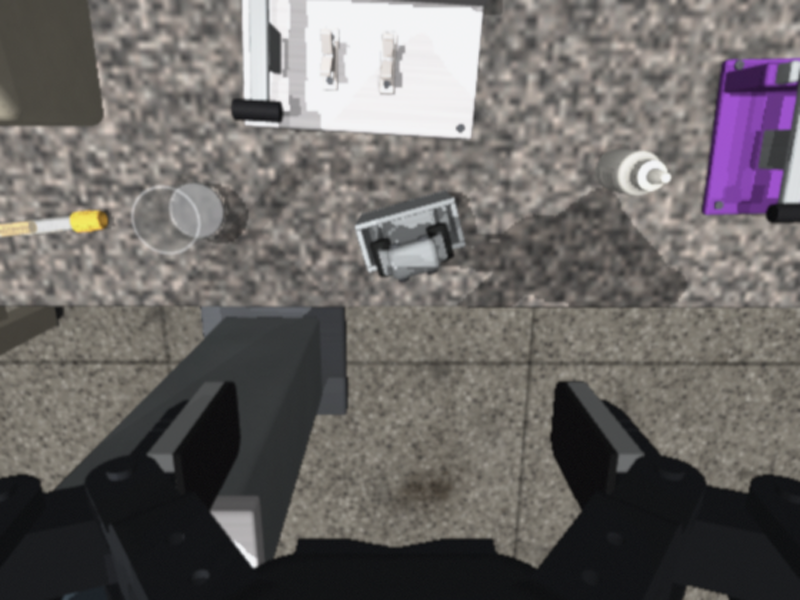

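The stop is down, with the knob at (257,110) across the tube line. The holder is at about (412,235), turned slightly, with the tongs in it. I'll enlarge that area.

Run:
```python
from h import *
c=pickle.load(open("pics/w2.pkl","rb"));im=c["frame"][:,:,::-1]
cv2.imwrite("pics/w2c.png",cv2.resize(im[130:200,240:335],(760,560),interpolation=cv2.INTER_CUBIC)) #x8
```

```text
(no output)
```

View pics/w2c.png

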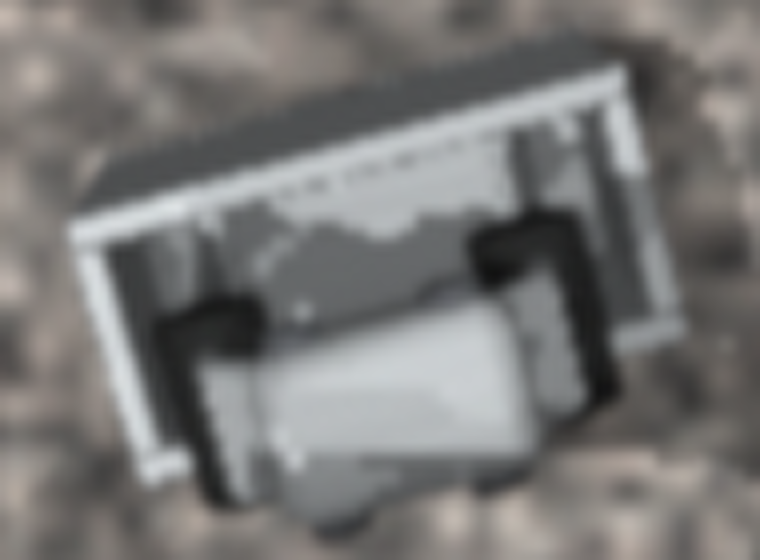

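Run:
```python
from h import *
c=pickle.load(open("pics/w2.pkl","rb"))
P=lambda u,v,z:px2w(c,240+(u+.5)/8-.5,130+(v+.5)/8-.5,z,1)
# local (x,y): BL=back(+x), left(+y)
W=np.array([P(70,228,.07),P(625,68,.07),P(148,485,.07),P(685,330,.07)])[:,:2]
L=np.array([[.019,.039],[.019,-.039],[-.019,.039],[-.019,-.039]])
B=W-W.mean(0);th=np.arctan2((L[:,0]*B[:,1]-L[:,1]*B[:,0]).sum(),(L*B).sum())
R=np.array([[np.cos(th),-np.sin(th)],[np.sin(th),np.cos(th)]]);t=W.mean(0)
print("holder",t,th,(W-L@R.T-t).round(4).tolist())
for p in [(262,360),(500,300),(535,450),(285,460)]:
    print("block",(R.T@(P(*p,.16)[:2]-t)).round(4))
# rolls outer ends top z~.13
for p in [(160,330),(262,310),(480,245),(575,215),(612,395),(218,500)]:
    print("roll",(R.T@(P(*p,.133)[:2]-t)).round(4))
# knob check (stop down): pixel 800-view 
print("knob",JR.T@(px2w(c,257,110,.074)[:2]-Jt))
b=px2w(c,107,220,.008);print("cap end",b)
print("beaker",px2w(c,166,220,.066),px2w(c,196,211,0.0))
print("dropper",px2w(c,638,175,.06))
print("instr front right",px2w(c,103,124,0))
pickle.dump((R,t,th),open("hold.pkl","wb"))
```

```text
holder [ 0.45450485 -0.31997822] 0.2817782948416575 [[-0.0004, -0.0007], [-0.0006, -0.0001], [0.0004, -0.0002], [0.0006, 0.0011]]
block [0.0103 0.0125]
block [ 0.0096 -0.0134]
block [-0.0071 -0.0128]
block [-0.0008  0.0132]
roll [0.012  0.0246]
roll [0.011  0.0127]
roll [ 0.0113 -0.0133]
roll [ 0.0116 -0.0246]
roll [-0.0097 -0.0235]
roll [-0.0091  0.0239]
knob [-0.04459195  0.06688267]
cap end [ 0.45713191 -0.05643647  0.008     ]
beaker [ 0.465264   -0.13340298  0.066     ] [ 0.46411046 -0.13207474  0.        ]
dropper [ 0.4990017  -0.49171075  0.06      ]
instr front right [ 0.53722512 -0.06082125  0.        ]
```

Holder is at (0.4545, -0.3200), yaw 0.282. The tongs are centred in it and the tube estimate agrees in both views. Now I'll grasp the tongs and carry them above the tube.

```bash
cat >> h.py <<'E'
HR,Ht,Hth=pickle.load(open("hold.pkl","rb"))
TB=np.array([.4515,.002]); TY=np.radians(95.5)
E
python3 - <<'E'
from h import *
g=HR@[.0008,0]+Ht
r.move_to([*g,.26],down(Hth)); r.move_linear([*g,.177],.15); st()
hand.move_gripper(.588,40); st()
r.move_linear([*g,.30],.15); st()
r.move_to([.45,-.14,.31],down(1.0)); r.move_to([*TB,.24],down(TY)); r.wait(.2)
st(); shot("wrist","w3"); shot("scene","s3")
a=cv2.imread("pics/w3.png");b=cv2.imread("pics/s3.png")
cv2.imwrite("pics/m3.png",np.hstack([cv2.resize(a,(480,360)),cv2.resize(b[80:320,60:380],(320,240))[:, :320] if 0 else cv2.copyMakeBorder(cv2.resize(b[140:380,190:430],(320,320)),0,40,0,0,0)]))
E
```

```text
t 9.57 F [0.3 0.1 0.6] op 0.997 gf 0.0 [ 0.456  -0.3205  0.1786]
t 10.02 F [-0.3 -0.9  5.3] op 0.591 gf 7.6 [ 0.4558 -0.3205  0.1781]
t 10.98 F [ 0.9  0.8 -1.4] op 0.585 gf 6.0 [ 0.4548 -0.3193  0.2987]
t 12.61 F [0.3 0.2 0.3] op 0.593 gf 6.0 [4.524e-01 4.000e-04 2.407e-01]
```

View pics/m3.png

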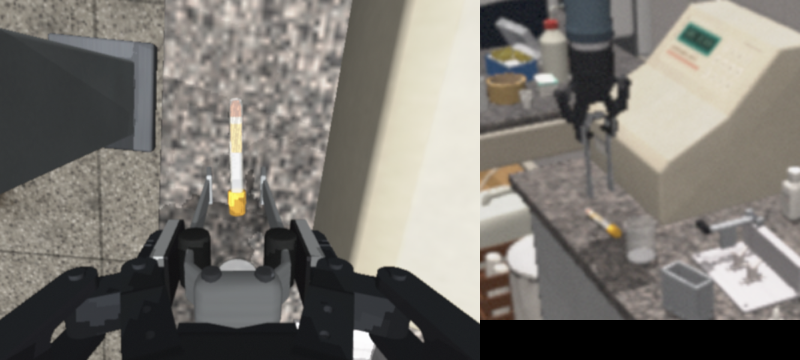

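The tongs hang straight between the pads with the jaws at u=209 and 264. The tube lies centred between them at u=237, from (236,98) to (237,215). I'll check its pose from this view, then clamp and lift.

Run:
```python
from h import *
c=pickle.load(open("pics/w3.pkl","rb"))
b=px2w(c,235.5*5/3,98*5/3,.007);k=px2w(c,237*5/3,215.5*5/3,.008);d=b-k
print(b,k,np.linalg.norm(d),np.degrees(np.arctan2(d[1],d[0])),"mid",b-d*.058/.115)
m=(b-d*.058/.115)[:2]; m=(m+TB)/2 if np.linalg.norm(m-TB)<.006 else None
print(m)
r.move_linear([*m,.1755],.12); r.wait(.1); st()
hand.move_gripper(.45,45); r.wait(.2); st()
r.move_linear([*m,.30],.15); r.wait(.1); st()
np.save("m.npy",m)
```

```text
[0.44603395 0.06030362 0.007     ] [ 0.45825583 -0.05636566  0.008     ] 0.11731194887287479 95.9802984156149 mid [0.45219803 0.00146172 0.00750435]
[0.45184901 0.00173086]
t 13.5 F [-0.2  0.9 -0.3] op 0.589 gf 5.9 [0.4524 0.0016 0.1763]
t 13.92 F [-0.2  0.3  6.3] op 0.51 gf 45.8 [0.4524 0.0016 0.1762]
t 15.0 F [ 1.3  0.3 -1.7] op 0.515 gf 45.9 [0.4513 0.0019 0.2988]
```

Run:
```python
from h import *
shot("wrist","w4"); shot("scene","s4")
a=pickle.load(open("pics/w4.pkl","rb"))["frame"][:,:,::-1];b=pickle.load(open("pics/s4.pkl","rb"))["frame"][:,:,::-1]
cv2.imwrite("pics/m4.png",np.hstack([cv2.resize(a[60:340,140:420],(400,400),interpolation=cv2.INTER_CUBIC),cv2.resize(b[90:250,150:310],(400,400),interpolation=cv2.INTER_CUBIC)]))
```

```text
(no output)
```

View pics/m4.png

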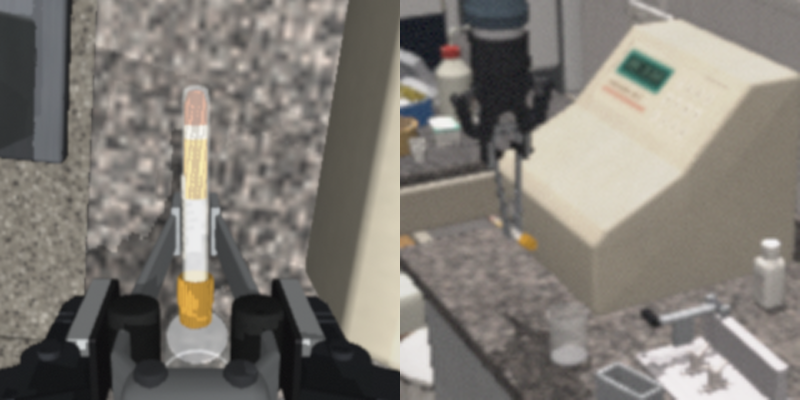

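The tube is clamped in the jaws and lifted level, from bottom (196,88) to cap (196,325). I'll compute the offset in hand, then go to the jig and lower with the bottom 5 mm short of the stop.

Run:
```python
from h import *
c=pickle.load(open("pics/w4.pkl","rb"))
p=np.array(telemetry.read_ee_pos());z=p[2]-.168
b=px2w(c,140+196*.7,60+87*.7,z,1);k=px2w(c,140+196*.7,60+326*.7,z,1)
y=telemetry.read_ee_rot()[2];Rz=np.array([[np.cos(y),np.sin(y)],[-np.sin(y),np.cos(y)]])
ob=Rz@(b-p)[:2];ok=Rz@(k-p)[:2];print("yaw",y,"bottom in tool",ob,"cap",ok,"len",np.linalg.norm(b-k))
st()
psi=np.pi/2+Jth
def tgt(short,z): # TCP for bottom at local y=.06-short, assume 58 mm offset blended with measured
    off=(ob[0]+.058)/2 if abs(ob[0]-.058)<.008 else .058
    return jw(0,.060-short-off,z)
print(tgt(.005,.3), kin.solve_ik(tgt(.005,.3),down(psi)))
r.move_linear([.452,-.25,.30],.3)
r.move_to(tgt(.005,.30),down(psi)); r.wait(.1); st()
c=shot("wrist","w5")
r.move_linear(tgt(.005,.225),.15); r.wait(.1); st()
```

```text
yaw 1.6667596279836583 bottom in tool [ 0.05861355 -0.00014339] cap [-0.05775566 -0.00019934] len 0.1163692200381746
t 15.1 F [-0.  -0.1 -1. ] op 0.515 gf 45.9 [0.4515 0.0018 0.2991]
[ 0.58510512 -0.28299624  0.3       ] [-0.62180771  0.44148855  1.27952666  0.          1.42057744 -0.56967428]
t 16.8 F [ 0.3 -0.  -0.5] op 0.513 gf 45.9 [ 0.5845 -0.2816  0.3002]
t 17.6 F [-0.4 -0.2 -1. ] op 0.51 gf 45.9 [ 0.5857 -0.2835  0.2268]
```

```bash
cat >> h.py <<'E'
def F(n=5):
    a=[]
    for _ in range(n): r.wait(.02);a.append(telemetry.read_wrist_force())
    f=np.mean(a,0);return np.array([*(JR.T@f[:2]),f[2]])
E
python3 - <<'E'
from h import *
off=.0583
f0=F();print(f0.round(2))
z=.225
for z in [.214,.212,.2105,.209,.208,.207,.206,.205,.204]:
    r.move_linear(jw(0,.055-off,z),.08);f=F()-f0
    print(z,f.round(2),np.round(telemetry.read_ee_pos(),4)[2])
    if f[2]>3.5: break
st()
np.save("z.npy",z)
E
```

```text
[ 0.04 -0.06 -0.81]
0.214 [-0.12 -0.31 -0.43] 0.2138
0.212 [ 0.37 -0.36 -0.19] 0.212
0.2105 [-0.01  0.12 -0.12] 0.2105
0.209 [-0.44 -0.    0.52] 0.209
0.208 [-1.01 -0.12  2.47] 0.2082
0.207 [-1.37 -0.37  6.1 ] 0.2076
t 19.72 F [-1.8 -0.2  5. ] op 0.511 gf 46.3 [ 0.5852 -0.2831  0.2076]
```

Seating contact came where predicted (TCP z ≈ 0.208). Now I'll slide toward the stop until contact.

Run:
```python
from h import *
off=.0583
r.move_linear(jw(0,.055-off,.2083),.05)
f0=F(8);print(f0.round(2))
for s in np.arange(.001,.0125,.001):
    r.move_linear(jw(0,.055-off+s,.2083),.03);f=F(6)-f0
    print(round(s,4),f.round(2),(JR.T@(np.array(telemetry.read_ee_pos())[:2]-Jt)).round(4)[1])
    if f[1]<-4: break
st(); np.save("s.npy",s)
```

```text
[ 0.3   0.07 -0.28]
0.001 [-0.21  0.11 -0.63] -0.0022
0.002 [-0.6   0.18 -0.9 ] -0.0013
0.003 [-0.43  0.2  -0.97] -0.0003
0.004 [-0.58 -0.28 -0.39] 0.0006
0.005 [-0.33 -0.95 -0.22] 0.0015
0.006 [-0.26 -1.83  0.12] 0.0026
0.007 [ 0.13 -2.59 -0.18] 0.0036
0.008 [-0.22 -2.66  0.14] 0.0046
0.009 [-0.66 -3.47 -0.01] 0.0056
0.01 [-0.43 -3.38 -0.27] 0.0066
0.011 [-0.69 -3.88 -0.5 ] 0.0076
0.012 [-0.25 -3.25 -0.79] 0.0089
t 24.3 F [-0.9 -3.3 -1.3] op 0.51 gf 45.8 [ 0.5857 -0.2708  0.2083]
```

Run:
```python
from h import *
off=.0583
for s in (.011,.010,.0095):
    r.move_linear(jw(0,.055-off+s,.2083),.03);f=F(6);print(s,f.round(2))
    if f[1]>-1.6: break
hand.move_gripper(.60,40); st(); print(F(6).round(2))
y=(JR.T@(np.array(telemetry.read_ee_pos())[:2]-Jt))[1]
r.move_linear(jw(0,.055-off+s,.27),.08); st()
r.move_linear(jw(-.0,.055-off+s,.33),.2)
# look from the -y / front side with tongs held
r.move_to([.47,-.30,.33],down(Hth)); r.wait(.2); st()
shot("wrist","w6");shot("top","t6");shot("scene","s6")
a=pickle.load(open("pics/w6.pkl","rb"))["frame"][:,:,::-1]
b=pickle.load(open("pics/s6.pkl","rb"))["frame"][:,:,::-1]
cv2.imwrite("pics/m6.png",np.vstack([cv2.resize(a,(560,420))[:, :][:330],cv2.copyMakeBorder(cv2.resize(b[200:267,225:330],(420,268),interpolation=cv2.INTER_CUBIC),0,0,0,140,0)]))
```

```text
0.011 [ 0.16 -2.05 -1.03]
0.01 [ 0.33 -1.75 -1.24]
0.0095 [-0.04 -1.25 -1.59]
t 25.59 F [ 0.7 -0.8 -1.4] op 0.599 gf 5.6 [ 0.5856 -0.2732  0.2083]
[-0.12  0.17 -0.76]
t 26.62 F [ 0.3 -1.  -0.7] op 0.598 gf 5.6 [ 0.5853 -0.2733  0.2694]
t 28.27 F [ 0.3 -0.  -0.6] op 0.596 gf 5.6 [ 0.4704 -0.2998  0.3296]
```

View pics/m6.png

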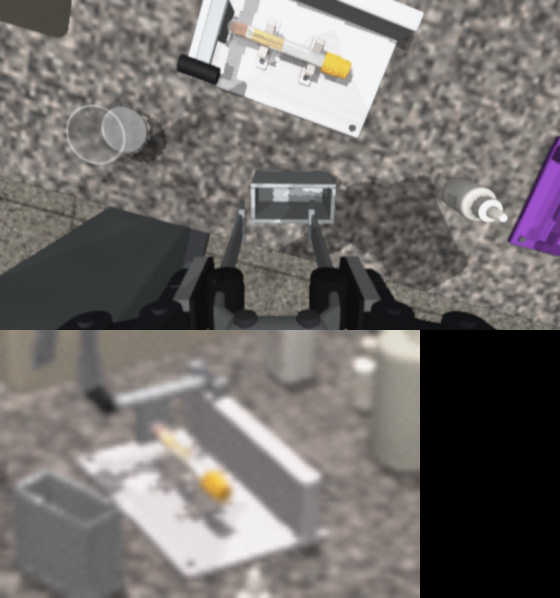

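The tube lies in both saddles, with its bottom end at (232,27) by the stop and its cap end at (351,68). I'll check this in numbers, along with the tilt of the tongs in hand (jaw tips at (241,212) and (312,212)).

Run:
```python
from h import *
c=pickle.load(open("pics/w6.pkl","rb"))
for u,v in [(231,27),(350,68)]: print((JR.T@(px2w(c,u,v,.04,1)[:2]-Jt)).round(4))
for l in [(0,.06,.04),(0,-.055,.04),(-.045,.067,.074)]: print(l,w2px(c,jw(*l),1).round(1))
# expected jaw tips for untilted tongs: tcp offset .1741, +-.0185 in tool y, x +-.011
p=np.array(telemetry.read_ee_pos());M=Ro.from_euler("xyz",telemetry.read_ee_rot()).as_matrix()
for z in (.1741,.146):
  for x in (-.011,.011): 
    print(z,x,[w2px(c,p+M@[x,s*.021,z],1).round(1).tolist() for s in(-1,1)])
im=c["frame"][:,:,::-1]
o=np.hstack([cv2.resize(im[10:90,220:360],(700,400),interpolation=cv2.INTER_CUBIC)]); o2=cv2.resize(im[160:260,215:345],(260,200),interpolation=cv2.INTER_CUBIC)
q=np.zeros((600,700,3),np.uint8);q[:400]=o;q[400:,:260]=o2;cv2.imwrite("pics/m6c.png",q)
# same-line tilt change: compare jaw image between w3 (before) and w6 (after) by template matching
a=pickle.load(open("pics/w3.pkl","rb"))["frame"]
for n,b in (("w3",a),("w6",c["frame"])):
    g=cv2.cvtColor(b,cv2.COLOR_RGB2GRAY); cv2.imwrite(f"pics/j{n}.png",g[180:280,200:350])
T=cv2.cvtColor(a,cv2.COLOR_RGB2GRAY)[268:335,215:345] # block + rolls region
G=cv2.cvtColor(c["frame"],cv2.COLOR_RGB2GRAY)[250:360,200:360]
mm=cv2.matchTemplate(G,T,cv2.TM_CCOEFF_NORMED);_,v,_,l=cv2.minMaxLoc(mm);print("block shift",v,l[0]-15,l[1]-18)
```

```text
[-0.001   0.0564]
[ 0.0021 -0.0564]
(0, 0.06, 0.04) [227.5  24.4]
(0, -0.055, 0.04) [347.7  69.7]
(-0.045, 0.067, 0.074) [198.2  69.4]
0.1741 -0.011 [[246.8, 222.9], [307.2, 223.0]]
0.1741 0.011 [[246.1, 192.1], [307.9, 192.2]]
0.146 -0.011 [[243.2, 237.2], [310.7, 237.3]]
0.146 0.011 [[242.3, 203.1], [311.7, 203.2]]
block shift 0.8238047361373901 0 0
```

The estimates put the bottom 1.5 to 3 mm short of the gauge point. To be sure of contact, I'll nudge the cap end toward the stop with the closed tongs.

Run:
```python
from h import *
psi=np.pi/2+Jth
r.move_to(jw(0,-.078,.29),down(psi)); hand.move_gripper(.48,45)
r.move_linear(jw(0,-.078,.2065),.15); f0=F(8); st()
Y=-.078
r.move_linear(jw(0,-.072,.2065),.05)
for Y in np.arange(-.071,-.0575,.001):
    r.move_linear(jw(0,Y,.2065),.03);f=F(5)-f0
    print(round(Y,4),f.round(2),(JR.T@(np.array(telemetry.read_ee_pos())[:2]-Jt)).round(4)[1])
    if f[1]<-1.5: break
r.move_linear(jw(0,-.085,.2065),.1)
r.move_linear(jw(0,-.085,.30),.25)
hand.move_gripper(.595,40)
r.move_to([.47,-.30,.33],down(Hth)); r.wait(.2); st()
c=shot("wrist","w7")
for n in ("w6","w7"):
    d=pickle.load(open(f"pics/{n}.pkl","rb"));h=cv2.cvtColor(d["frame"],cv2.COLOR_RGB2HSV)
    m=cv2.inRange(h,(18,170,90),(35,255,255));m[120:]=0
    k,l,s,ce=cv2.connectedComponentsWithStats(m);i=1+np.argmax(s[1:,4]);print(n,s[i],(JR.T@(px2w(d,*ce[i],.043,1)[:2]-Jt)).round(4))
```

```text
t 30.61 F [ 0.5 -1.1 -0.7] op 0.488 gf 35.3 [ 0.5819 -0.3581  0.2083]
-0.071 [-0.5   0.39 -0.14] -0.071
-0.07 [-0.05  0.35 -0.23] -0.07
-0.069 [-0.19 -0.04 -0.71] -0.069
-0.068 [-0.72 -0.1  -0.29] -0.068
-0.067 [-0.66 -0.22 -0.51] -0.067
-0.066 [-0.24  0.21 -0.14] -0.066
-0.065 [-0.63  0.19 -0.28] -0.065
-0.064 [-0.32  0.38 -0.28] -0.064
-0.063 [-0.59  0.01 -0.28] -0.063
-0.062 [-0.79  0.12  0.04] -0.062
-0.061 [-0.52 -0.44  0.07] -0.0611
-0.06 [-0.48 -1.08  0.15] -0.0601
-0.059 [-0.28 -1.66  0.76] -0.0591
t 37.7 F [ 0.9  0.7 -0.8] op 0.594 gf 5.8 [ 0.4703 -0.3002  0.3296]
w6 [329  71  15   6  27] [-0.007  -0.0461]
w7 [321  68  18   7  32] [-0.0072 -0.0397]
```

Run:
```python
from h import *
o=[cv2.resize(pickle.load(open(f"pics/{n}.pkl","rb"))["frame"][5:83,215:370,::-1],(775,390)[:2],interpolation=cv2.INTER_CUBIC)[:290 if 0 else 390] for n in ("w6","w7")]
o=[cv2.resize(x,(596,300)) for x in o]
cv2.imwrite("pics/m7.png",np.vstack(o))
```

```text
(no output)
```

View pics/m7.png

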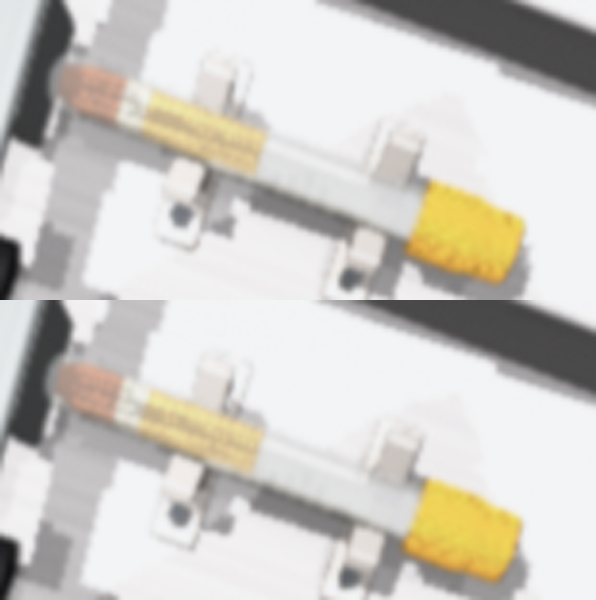

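The lower view, after the nudge, shows the bottom end at about (227,26) in native pixels, against an expected (227.5,24.4). The tube is at the stop. Before insertion I'll check numerically whether the tongs have tilted in the grip, comparing the jaw pixels before (w3) and after (w7).

Run:
```python
from h import *
G={n:cv2.cvtColor(pickle.load(open(f"pics/{n}.pkl","rb"))["frame"],cv2.COLOR_RGB2GRAY) for n in("w3","w6","w7")}
for x0,x1 in ((236,252),(300,318)):
  T=G["w3"][198:246,x0:x1]
  for n in("w6","w7"):
    S=G[n][178:266,x0-4:x1+4];m=cv2.matchTemplate(S,T,cv2.TM_CCOEFF_NORMED);_,v,_,l=cv2.minMaxLoc(m);print(x0,n,round(v,2),l[0]-4,l[1]-20)
  d=np.hypot
for n in("w3","w6","w7"):
  print(n)
  for rr in range(192,252,3): print(rr,*["%3d"%v for v in G[n][rr,232:262:2]],"|",*["%3d"%v for v in G[n][rr,292:322:2]])
```

```text
236 w6 0.58 -2 5
236 w7 0.6 -1 5
300 w6 0.53 4 -19
300 w7 0.55 3 -19
w3
192 161 162 145 131 121 120 130 139 141 139 133 124 111 100  90 | 109  91  86 110 136 139 118  99  90  90  94 112 133 149 149
195 120 122 115 116 116 108 107 115 131 128 125 118 112 111 107 | 109  94  98 121 144 141 107 101 102  86  88 123 159 177 174
198 133 122 113 116 115 107 105 107 122 116 117 123 128 128 128 |  85  69 100 125 143 135  98 103 106  89  98 137 178 194 188
201 134 123 113 114 113 108 107 103 116 109 118 139 154 141 122 |  81  74 109 127 137 128  97 103 107  99 114 144 175 177 166
204 109 108  97  96 107 150 156 128 122 112 118 138 155 146 132 |  94 113 139 132 125 112 105 134 131 115 135 164 185 167 144
207 118 116 102  95 136 223 228 188 131 114 114 130 154 169 180 |  94  98 110 124 110 105 156 200 200 147 158 188 202 166 125
210 152 143 127 120 108 131 182 174 120 109 109 118 138 157 175 |  80  77  90 108 108 120 164 192 141 120 165 191 192 158 122
213 182 168 148 123 104 100 151 174 132 126 115 110 121 137 151 |  74  74 109 117 118 126 165 152  90 104 139 185 180 157 135
216 203 202 177 116 
[... 5837 characters left out ...]
  90 100 | 135 146 175 177 151 129 114  83  90  60  55  55  62  65  76
237  78  66  59  55  55  57 100 113 164 160 138 123 104  89  98 | 125 142 161 154 128 102  89  80  89  60  55  55  58  65  67
240  67  63  56  54  55  65 113 109 132 128 114 111 106 104 102 | 119 119 104  96  98  92  84  79  93  70  55  55  56  63  66
243  66  60  55  56  55  73 105  92 113 105 105 111 111 102 101 |  74  75  72  66  66  70  75  80  88  81  54  55  55  58  65
246  64  56  55  54  59 108 117 117 119 118 113 119 122 116 118 |  61  53  51  55  63  66  69  79  92  93  60  54  55  56  63
249  61  56  55  55  66 112 121 118 121 125 123 121 119 136 134 |  66  57  50  62  74  69  58  74 104 114  77  54  55  56  59
```

The jaws sit about 5 px lower than before, so the tongs tilted about 1.8° in the grip (tips about 4 mm toward -x of the tool). I'll tilt the tool by the same amount so they stand vertical, then insert them with force checks.

Run:
```python
from h import *
M=Ro.from_euler("xyz",down(Hth))*Ro.from_euler("y",.032); e=M.as_euler("xyz")
g=HR@[.0008,0]+Ht; d=M.apply([0,0,.054])
P=lambda z: np.array([*g,z-.054])-d   # z = equivalent upright TCP height
r.move_to(P(.275),e); r.wait(.1); f0=F(6); print(f0.round(2)); st()
ok=True
for z in (.255,.245,.238,.232,.225):
    r.move_linear(P(z),.08);f=F(4)-f0;print(z,f.round(2))
    if f[2]>3 or np.abs(f[:2]).max()>4: ok=False;break
if ok:
    r.move_linear(P(.190),.1);f=F(4)-f0;print(.19,f.round(2))
    for z in (.183,.180,.178,.1765):
        r.move_linear(P(z),.05);f=F(4)-f0;print(z,f.round(2))
        if f[2]>2: break
st()
```

```text
[-0.01 -0.16 -0.73]
t 38.3 F [-0.3 -0.2 -0.5] op 0.595 gf 5.8 [ 0.4547 -0.3205  0.2769]
0.255 [-0.07  0.45 -0.27]
0.245 [ 0.51  0.35 -0.05]
0.238 [ 0.13 -0.57 -0.08]
0.232 [-0.06  0.13 -0.04]
0.225 [-0.19  0.02  0.07]
0.19 [-0.07  0.28 -0.15]
0.183 [-0.04 -0.06 -0.61]
0.18 [ 0.07  0.5  -0.29]
0.178 [-0.21 -0.27 -0.3 ]
0.1765 [-0.1   0.42  4.  ]
t 41.93 F [0.3 0.7 3.9] op 0.593 gf 5.9 [ 0.4539 -0.3205  0.1769]
```

Run:
```python
from h import *
M=Ro.from_euler("xyz",down(Hth))*Ro.from_euler("y",.032)
hand.move_gripper(1.0); st()
p=np.array(telemetry.read_ee_pos()); r.move_linear(p-M.apply([0,0,.12]),.2)
r.move_to(jw(-.045,.067,.22),down(Jth)); hand.move_gripper(.75)
r.move_linear(jw(-.045,.067,.127),.15); f0=F(4)
hand.move_gripper(.3,20); st()
o=np.arctan2(.006,-.098)
for a in (.2,.45,.7,.95,1.2,1.45,1.6,1.74):
    an=o-a
    r.move_linear(jw(.053+.0982*np.cos(an),.067,.068+.0982*np.sin(an)+.053),.12)
    print(a,np.round(telemetry.read_wrist_force(),1),round(telemetry.read_opening(),3))
st(); shot("scene","s8")
```

```text
t 42.38 F [ 0.6 -0.1  0.8] op 0.999 gf 0.0 [ 0.4536 -0.3202  0.1763]
t 45.37 F [-1.  -2.   6.9] op 0.395 gf 22.9 [ 0.5442 -0.211   0.128 ]
0.2 [-1.1 -4.8 -0.5] 0.394
0.45 [-2.  -5.9 -0.1] 0.391
0.7 [-3.2 -6.7  1.9] 0.392
0.95 [-3.1 -5.9  2.9] 0.39
1.2 [-2.3 -6.1  4.3] 0.39
1.45 [-1.1 -6.   5.4] 0.395
1.6 [-0.9 -5.9  6.2] 0.391
1.74 [-0.1 -5.6  5.7] 0.393
t 47.98 F [-0.1 -5.6  5.7] op 0.393 gf 22.7 [ 0.6644 -0.2176  0.2165]
```

Run:
```python
from h import *
hand.move_gripper(.7); p=np.array(telemetry.read_ee_pos()); r.move_linear(p+[0,0,.12],.2)
r.move_to([.60,-.25,.40],down(0)); r.wait(.3); st()
c=shot("wrist","w9");im=c["frame"];h=cv2.cvtColor(im,cv2.COLOR_RGB2HSV)
# knob
g=im.max(2); 
def blob(m,X,rad,z):
    u=w2px(c,X,1).astype(int);k=np.zeros_like(m);cv2.circle(k,tuple(map(int,u)),rad,255,-1)
    ys,xs=np.nonzero(m&k); return len(xs),u,(xs.mean(),ys.mean()) if len(xs) else None,(JR.T@(px2w(c,xs.mean(),ys.mean(),z,1)[:2]-Jt)).round(4) if len(xs) else None
dark=(g<35).astype(np.uint8)*255
print("knob up exp .081,.067",blob(dark,jw(.081,.067,.162),40,.162))
print("knob down?",blob(dark,jw(-.045,.067,.074),15,.074))
yel=cv2.inRange(h,(15,120,80),(38,255,255))
print("cap exp y~-.045",blob(yel,jw(0,-.045,.043),35,.043))
t=blob(yel,jw(0,-.045,.043),35,.043)
ys,xs=np.nonzero(yel);L=np.array([JR.T@(px2w(c,x,y,.042,1)[:2]-Jt) for x,y in zip(xs,ys)]);L=L[(abs(L[:,0])<.02)&(L[:,1]<-.01)&(L[:,1]>-.08)]
print("cap y range",L.min(0),L.max(0))
for n in ("s6","s8"): pass
a=pickle.load(open("c0.pkl","rb"))["scene"]["frame"];b=shot("scene","s9")["frame"]
d=cv2.absdiff(a,b).max(2)>40
s=pickle.load(open("pics/s9.pkl","rb"))
for n,X in dict(beaker=[.464,-.133,.033],dropper=[.499,-.492,.045],diluent=[.777,-.14,.05],tongs=[.4545,-.32,.12],jig=[.585,-.28,.04]).items():
    u=w2px(s,np.array(X),1).astype(int);print(n,u,d[u[1]-12:u[1]+13,u[0]-8:u[0]+9].mean().round(3))
```

```text
t 49.92 F [ 0.8 -0.1  0.3] op 0.699 gf 0.0 [ 0.6004 -0.2494  0.3982]
knob up exp .081,.067 (272, array([236, 101]), (np.float64(238.4889705882353), np.float64(101.46691176470588)), array([0.0811, 0.0657]))
knob down? (0, array([242, 218]), None, None)
cap exp y~-.045 (270, array([341, 178]), (np.float64(339.77777777777777), np.float64(177.74814814814815)), array([ 0.0006, -0.0428]))
cap y range [-0.00771369 -0.05536462] [ 0.00843277 -0.0307782 ]
beaker [216 223] 0.0
dropper [285 273] 0.16
diluent [296 197] 0.0
tongs [240 225] 0.007
jig [271 231] 0.198
```

Run:
```python
from h import *
print(job.close_job())
```

```text
the job is handed in; nothing more can be done
None
```

I've handed the job in at about 50 s. The tube lies in both saddles at the gauge point (cap end within 1 mm of where it should be), the tongs are back in the holder and the stop is fully up. The beaker and white bottle show no change in the scene camera; 16% of the dropper's patch changed, which I put down to shadow because the arm never went near it.

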